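# Slide the flower picture plate onto the tag-release pad

## Task

A customer is buying the picture plate with the yellow flowers by the sea. Press your fingertips down on its top and slide it flat across the counter, without lifting it, until it lies centred and square on the dark tag-release pad, then let go. Leave the beach-hut plate and the pink mug where they are.

Things in the scene. Friction and masses are not known exactly. Their poses are not given: they have to be found in the camera images.
- flower_plate: the plate to move: thin, stiff, loose, 105 (x axis) x 148 (y axis) x 3 mm, 120 g, flat on the counter left or right of the pad, turned up to 25 degrees. White rim, pale sky, blue sea, green field with round yellow flowers. Origin: centre of its underside (z = 0), z up. Felt-backed, it glides: pressed at its middle with 5 to 20 N all the way it follows the fingertips; set apart, they turn it too.
- hut_plate: the other picture plate, to be left alone: same size, build and axes, lying on the other side of the pad; white rim, cream sky and sand with three beach huts, red, white and red, with dark doors.
- pad: the tag-release pad: a charcoal rectangle with a light grey edge line, 150 mm (its x axis) by 195 mm (its y axis, the long side), set flush in the counter so that there is no step to cross. Fixed, turned by up to about 15 degrees. Origin: its centre, at the counter's surface (z = 0).
- pink_mug: a loose pink mug, to be left alone, 80 mm across and 92 mm high, with a handle; it stands upright beyond the pad (farther from the robot). Origin: centre of its underside.

How it is judged:
By the outcome, as a careful person would: the job done as asked, in the order asked, and still so for the second after the job is handed in, with the robot touching nothing.
It also fails if it takes over 42 s, if anything falls off the work surface, if the arm or the gripper's body presses on something with over 40 N, if the wrist force passes 120 N, or if a joint passes its speed limit or range.

## Robot

A 6-joint arm with a two-finger parallel gripper is mounted at the origin on the work surface. World frame = base frame: x ahead of the robot, y to its left, z up, the work surface at z = 0. Lengths are in mm, angles in rad, forces in N, time in s.
With the tool pointing down it reaches from about 275 to 975 mm from the base axis. Payload 8.4 kg.
Tool frame: the origin (TCP) lies midway between the tips of the shut fingers; the grasp point (between the pads) lies 19 mm behind it; z points along the fingers, y is the line along which they close (so a half turn about z gives the same grasp; the last joint's range is limited). The gripper opens to 92 mm and grips with 3 to 60 N. Pads are 20 mm wide; open, the fingers measure 128 mm over their backs; the gripper's body (75 mm by 189 mm) begins 69 mm behind the grasp point.
Start: joints at [1.169, 0.353, 1.633, -0, 1.155, -0.002], TCP at [243.27, 575.715, 214.583] pointing down, gripper open.
Joint ranges: [-2.63, 2.63], [-0.92, 2.1], [0.06, 2.66], [-1.3, 4.44], [0, 2.69], [-3.02, 3.02]. Speed limits (rad/s): [2.22, 2.22, 2.79, 3.14, 3.14, 3.14].

## Interface

Orientations are given as a 3x3 rotation matrix whose columns are the frame's x, y, z axes.
In Python, from cell import * gives the robot as it stands.
- The arm moves only by the tool play_rows, never from a script. Its argument "increments" is a list of rows, each a list of 7 numbers: the shift along the tool's x, y, z in cm, then the turn, a rotation vector about the tool's x, y, z in degrees, then the finger opening in cm, from 0 to 9.19. In form: [[dx, dy, dz, rx, ry, rz, fingers], ...]. A call has 1 to 5 rows; each row is the pose to reach, as a shift and turn from the pose commanded when the call began, along the tool's axes at that moment; what a row does not reach only later rows make up. A row lasts 1/10 s, in which the tool goes at most 50 mm and 8.59 degrees, less where a joint would pass 70% of its speed; a pose out of reach is approached as far as the arm can. A call with a gripper value outside its range is refused whole. The fingers move at their own pace and stop on an object; "force" is the grip in N (left out, the last holds). Time passes only in rows, so rows that repeat a pose let the fingers close. It gives the time, the measured TCP pose, the force, the opening and the grip force at its end, in the units of the state.
- read_state(): the state, without advancing time (a new reading comes with each control period).
- camera(name): name is "side" or "top" or "wrist"; returns the picture (400x640x3 uint8, red, green, blue); there is no depth.
- camera_model(name): a dict with "mtx" (3x3 intrinsics, pixels), "k1" (the pictures are not rectified: a ray, as slopes to the right and down, at radius r is drawn at 1 + k1 r^2 times it, then the intrinsics apply), "camera_from_world" (4x4, takes a point from world to camera coordinates); the wrist camera has in their place "mount" (4x4, takes a point from camera to tool coordinates, whose origin is the TCP and whose axes are the flange's). Camera axes: x right, y down, z forward; pixel columns grow to the right and rows downward; lengths in mm; the calibration is good to about 2 mm. A picture is of the moment at which its call begins: read the wrist's pose just before it. camera_model takes no time and is no camera call.
- job_done(): hands the job in; it is judged then, once.
The state is a dict: "t": time; "joint_positions": joint angles; "joint_vel": joint speeds; "joint_torque": joint torques, N m; "position": TCP position; "tool_rot": TCP orientation; "force": force on the tool from outside, world axes, zero at the start; "wrist_torque": the same for the moment, N m; "gripper_width": opening from 0.0 (shut) to 1.0 (fully open); "finger_force": force on a finger pad.
Only numpy, scipy, OpenCV 4.12 (cv2) and the standard library are available. Lean on these libraries where they do the work, as an engineer would, in place of code of your own. Each camera call takes 0.05 s, during which the arm holds its last target. There are 200 camera calls.

## Working session

There is one attempt and no reset: what is moved stays moved. The work goes in short steps, Python scripts to look and compute and a tool call to move; the robot and the scene stay as the last step left them, time stands still between calls to the robot, and variables do not carry over. Pictures are saved under pics/ and viewed, at most 10 in all, crops included, and the job is handed in when it is done.

Besides the shell and the picture viewer there is one more tool, called after "Emit:" by a JSON object that holds its "fn" and its "kwargs". play_rows: Moves the arm, as the interface text tells. Its arguments: {"type":"object","properties":{"increments":{"type":"array"},"force":{"type":"number"}},"required":["increments"]}

```bash
mkdir -p pics
python3 - <<'E'
from cell import *
import cv2
for n in("top","side"):
    cv2.imwrite(f"pics/{n}0.png",cv2.cvtColor(camera(n),cv2.COLOR_RGB2BGR)); m=camera_model(n); print(n,m)
s=read_state();print(s)
E
```

```text
top {'mtx': array([[451.11118134,   0.        , 322.52467693],
       [  0.        , 451.11118134, 192.76136289],
       [  0.        ,   0.        ,   1.        ]]), 'k1': -0.03930540805423248, 'camera_from_world': array([[ 3.23546402e-03, -9.99954253e-01,  9.00130077e-03,
        -5.04972618e+00],
       [-9.80802433e-01, -4.92830607e-03, -1.94941784e-01,
         5.85975739e+02],
       [ 1.94977227e-01, -8.19777057e-03, -9.80773510e-01,
         8.41436513e+02],
       [ 0.00000000e+00,  0.00000000e+00,  0.00000000e+00,
         1.00000000e+00]])}
side {'mtx': array([[444.48236368,   0.        , 326.48475151],
       [  0.        , 444.48236368, 192.33993894],
       [  0.        ,   0.        ,   1.        ]]), 'k1': -0.07549990201092209, 'camera_from_world': array([[-9.65742464e-01, -2.59236446e-01,  1.17455551e-02,
         5.84811507e+02],
       [-1.51191926e-01,  5.25300378e-01, -8.37377164e-01,
         1.05376186e+02],
       [ 2.10908736e-01, -8.10466519e-01, -5.46499339e-01,
         9.13104221e+02],
       [ 0.00000000e+00,  0.00000000e+00,  0.00000000e+00,
         1.00000000e+00]])}
{'t': 0.1, 'joint_positions': array([ 1.16858600e+00,  3.53594909e-01,  1.63404600e+00,  1.50293996e-05,
        1.15521203e+00, -2.39766310e-03]), 'joint_vel': array([-0.00010894, -0.00220426, -0.00307136, -0.00150774, -0.00087627,
        0.00032011]), 'joint_torque': array([ 8.67040762e-04, -5.94908309e+01, -3.34934306e+01,  7.00488291e-02,
        1.82452588e-02, -4.75967886e-05]), 'position': array([243.0983616 , 575.30133191, 213.93465459]), 'tool_rot': array([[-9.21131560e-01,  3.89251067e-01, -5.05995630e-04],
       [ 3.89251396e-01,  9.21130837e-01, -1.15432961e-03],
       [ 1.67641455e-05, -1.26024894e-03, -9.99999206e-01]]), 'force': array([-0.2280685 ,  0.71243802, -0.66153339]), 'wrist_torque': array([ 0.02535431,  0.0148259 , -0.0108161 ]), 'finger_force': 0.0, 'gripper_width': 1.0000773601031052}
```

View pics/top0.png

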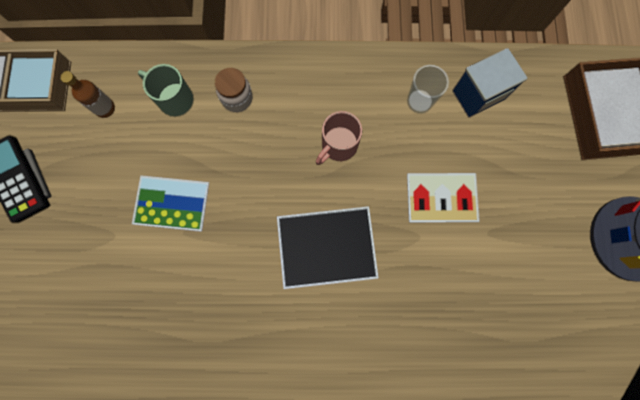

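View pics/side0.png

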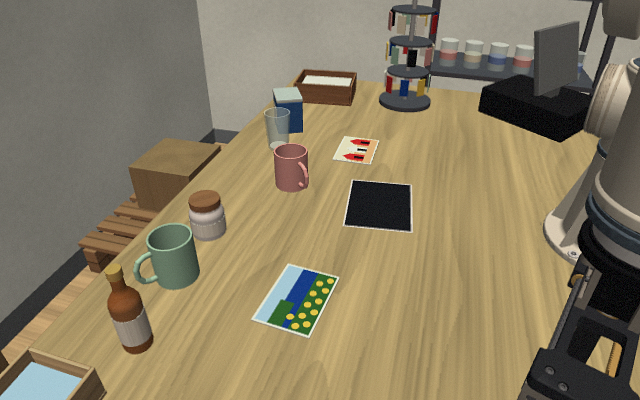

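The top view shows the flower plate at about (171,203), the pad at about (327,247), the hut plate at (443,197) and the mug at (341,137). The side view agrees with this.

```bash
cat > h.py <<'E'
from cell import *
import cv2, numpy as np
def ray(n,px,z):
    m=camera_model(n);K=m["mtx"];T=m["camera_from_world"]
    u=cv2.undistortPoints(np.float64(px).reshape(-1,1,2),K,np.array([m["k1"],0,0,0.]))[:,0]
    # fine: k1 model of OpenCV is the same (1+k1 r^2 on undistorted slopes)
    R,t=T[:3,:3],T[:3,3];c=-R.T@t;d=np.c_[u,np.ones(len(u))]@R
    return c+d*((z-c[2])/d[:,2])[:,None]
def rect(n,mask,z,seed):
    cs=cv2.findContours(mask.astype(np.uint8),cv2.RETR_EXTERNAL,cv2.CHAIN_APPROX_NONE)[0]
    c=max([c for c in cs if cv2.pointPolygonTest(c,seed,False)>=0],key=cv2.contourArea)
    w=ray(n,c[:,0].astype(float),z)[:,:2].astype(np.float32)
    (cx,cy),(a,b),_=r=cv2.minAreaRect(w)
    p=cv2.boxPoints(r);e=[p[1]-p[0],p[2]-p[1]];l=max(e,key=np.linalg.norm)
    ang=np.degrees(np.arctan2(l[1],l[0]))-90; ang=(ang+90)%180-90  # y axis' turn from world y
    return np.round([cx,cy,ang,max(a,b),min(a,b)],1)
def masks(n):
    im=camera(n);hsv=cv2.cvtColor(im,cv2.COLOR_RGB2HSV);h,s,v=cv2.split(hsv)
    wood=(h>10)&(h<24)&(s>60)&(s<175)
    pl=cv2.morphologyEx((~wood).astype(np.uint8),cv2.MORPH_OPEN,np.ones((3,3)))
    return im,pl,cv2.morphologyEx((v<75).astype(np.uint8),cv2.MORPH_OPEN,np.ones((3,3)))
E
python3 - <<'E'
from h import *
for n,ps,qs,hs in(("top",(180,215),(327,247),(443,197)),("side",(300,295),(379,205),(357,148))):
    im,pl,dk=masks(n)
    print(n,"plate",rect(n,pl,3,ps),"pad dark",rect(n,dk,0,qs),"pad",rect(n,pl,0,qs),"hut",rect(n,pl,3,hs))
E
```

```text
top plate [573.9 318.5  -5.3 151.3 108.2] pad dark [483.4 -12.    6.6 183.7 138.2] pad [483.4 -11.9   6.5 198.1 152.8] hut [ 5.886e+02 -2.580e+02  2.000e-01  1.509e+02  1.062e+02]
side plate [573.5 318.   -5.4 150.9 105.9] pad dark [484.2 -13.7   6.3 184.1 139.5] pad [482.9 -12.9   6.5 195.9 150.2] hut [ 600.5 -257.     0.9  152.4   79.8]
```

Emit:
{"fn": "play_rows", "kwargs": {"increments": [[-5,-1.3,0,0,0,-5,5],[-10,-2.7,0,0,0,-10,5],[-15,-4,0,0,0,-15,5],[-20,-5.3,0,0,0,-17.6,5],[-25,-6.7,0,0,0,-17.6,5]], "force": 10}}

```text
t: 0.7
position: [441.9, 420.8, 214.6]
tool_rot: [[-0.996, 0.091, 0.0], [0.091, 0.996, 0.0], [-0.0, 0.0, -1.0]]
force: [0.1, -0.1, -1.2]
gripper_width: 0.588
finger_force: 0.0
```

```bash
cat > go.py <<'E'
import sys; from h import *
s=read_state();x,y,z,a=map(float,sys.argv[1:5]);R=s["tool_rot"]
print("t",s["t"],s["position"].round(1),"yaw",np.degrees(np.arctan2(-R[0,1],R[1,1])).round(2),"F",s["force"].round(1),"w",s["gripper_width"].round(3),"fz",R[2].round(4))
c,q=np.cos(np.radians(a)),np.sin(np.radians(a))
G=np.array([[-c,-q,0],[-q,c,0],[0,0,-1.]])
print("cm",(R.T@(np.array([x,y,z])-s["position"])/10).round(2),"deg",np.degrees(cv2.Rodrigues(R.T@G)[0].ravel()).round(2))
E
python3 go.py 573.7 318.3 60 -5.3
```

```text
Traceback (most recent call last):
  File "go.py", line 3, in <module>
    print("t",s["t"],s["position"].round(1),"yaw",np.degrees(np.arctan2(-R[0,1],R[1,1])).round(2),"F",s["force"].round(1),"w",s["gripper_width"].round(3),"fz",R[2].round(4))
                                                                                                                              ^^^^^^^^^^^^^^^^^^^^^^^^
AttributeError: 'float' object has no attribute 'round'
```

```bash
sed -i 's/s\["gripper_width"\].round(3)/round(s["gripper_width"],3)/' go.py; python3 -c "
from cell import *
camera('top')"; python3 go.py 573.7 318.3 60 -5.3
```

```text
t 0.75 [447.2 416.4 214.6] yaw -5.4 F [ 3.  -2.6  1. ] w 0.553 fz [-0.0033 -0.002  -1.    ]
cm [-13.47  -8.55  15.52] deg [-0.11  0.19 -0.1 ]
```

Emit:
{"fn": "play_rows", "kwargs": {"increments": [[-4,-2.5,0,0,0,0,5],[-8,-5,2,0,0,0,5],[-12,-7.5,5,0,0,0,5],[-13.5,-8.6,9.5,0,0,0,5],[-13.5,-8.6,14,0,0,0,5]]}}

```text
t: 1.25
position: [570.2, 322.6, 74.3]
tool_rot: [[-0.995, 0.095, 0.003], [0.095, 0.995, 0.001], [-0.003, 0.002, -1.0]]
force: [0.3, 0.9, 0.0]
gripper_width: 0.54
finger_force: 0.0
```

Emit:
{"fn": "play_rows", "kwargs": {"increments": [[0,0,1.5,0,0,0,5],[0,0,3,0,0,0,5],[0,0,4.5,0,0,0,5],[0,0,4.5,0,0,0,5]]}}

```text
t: 1.65
position: [566.3, 324.6, 29.0]
tool_rot: [[-0.996, 0.092, -0.001], [0.092, 0.996, -0.0], [0.001, -0.0, -1.0]]
force: [-0.9, -0.3, -0.4]
gripper_width: 0.546
finger_force: 0.0
```

```bash
python3 go.py 573.7 318.3 3 -5.3
```

```text
t 1.65 [566.3 324.6  29. ] yaw -5.25 F [-0.9 -0.3 -0.4] w 0.546 fz [ 7.e-04 -5.e-04 -1.e+00]
cm [-0.79 -0.56  2.6 ] deg [-0.03 -0.04  0.05]
```

Emit:
{"fn": "play_rows", "kwargs": {"increments": [[-0.4,-0.3,0.8,0,0,0,5],[-0.8,-0.6,1.6,0,0,0,5],[-0.8,-0.6,2.2,0,0,0,5],[-0.8,-0.6,2.2,0,0,0,5],[-0.8,-0.6,2.2,0,0,0,5]]}}

```text
t: 2.15
position: [574.4, 317.3, 7.6]
tool_rot: [[-0.996, 0.093, -0.0], [0.093, 0.996, -0.0], [0.0, -0.0, -1.0]]
force: [-0.0, 0.4, 0.3]
gripper_width: 0.546
finger_force: 0.0
```

Emit:
{"fn": "play_rows", "kwargs": {"increments": [[0,0,0.1,0,0,0,5],[0,0,0.2,0,0,0,5],[0,0,0.3,0,0,0,5],[0,0,0.3,0,0,0,5]]}}

```text
t: 2.55
position: [574.4, 317.4, 4.5]
tool_rot: [[-0.996, 0.092, -0.0], [0.092, 0.996, -0.0], [0.0, -0.0, -1.0]]
force: [-0.9, -0.3, -0.1]
gripper_width: 0.545
finger_force: 0.0
```

```bash
python3 go.py 573.7 318.3 3 -5.3
```

```text
t 2.55 [574.4 317.4   4.5] yaw -5.3 F [-0.9 -0.3 -0.1] w 0.545 fz [ 1.e-04 -0.e+00 -1.e+00]
cm [0.07 0.09 0.15] deg [-0. -0. -0.]
```

Force noise is about 1 N. I'll press down in half-millimetre steps.

Emit:
{"fn": "play_rows", "kwargs": {"increments": [[0,0,0.05,0,0,0,5],[0,0,0.1,0,0,0,5],[0,0,0.15,0,0,0,5],[0,0,0.15,0,0,0,5]]}}

```text
t: 2.95
position: [574.5, 317.4, 3.5]
tool_rot: [[-0.996, 0.092, 0.0], [0.092, 0.996, 0.0], [-0.0, 0.0, -1.0]]
force: [-0.9, -0.7, 4.1]
gripper_width: 0.546
finger_force: 2.2
```

Emit:
{"fn": "play_rows", "kwargs": {"increments": [[0,0,0.03,0,0,0,5],[0,0,0.05,0,0,0,5],[0,0,0.05,0,0,0,5]]}}

```text
t: 3.25
position: [574.5, 317.4, 3.4]
tool_rot: [[-0.996, 0.092, 0.0], [0.092, 0.996, 0.0], [-0.0, 0.0, -1.0]]
force: [-3.4, -2.1, 9.2]
gripper_width: 0.545
finger_force: 4.6
```

Emit:
{"fn": "play_rows", "kwargs": {"increments": [[0,0,0.03,0,0,0,5],[0.05,-0.3,0.03,0,0,0,5],[0.18,-1,0.03,0,0,0,5],[0.35,-2,0.03,0,0,0,5],[0.53,-3,0.03,0,0,0,5]]}}

```text
t: 3.75
position: [567.8, 288.8, 3.5]
tool_rot: [[-0.996, 0.092, 0.003], [0.092, 0.996, 0.002], [-0.003, 0.002, -1.0]]
force: [0.4, 2.9, 6.4]
gripper_width: 0.545
finger_force: 3.6
```

```bash
python3 go.py 484.3 -13.1 3 -5.3
python3 - <<'E'
from h import *
cv2.imwrite("pics/side1.png",cv2.cvtColor(camera("side"),cv2.COLOR_RGB2BGR))
E
python3 go.py 484.3 -13.1 3 -5.3
```

```text
t 3.75 [567.8 288.8   3.5] yaw -5.29 F [0.4 2.9 6.4] w 0.545 fz [-0.003   0.0022 -1.    ]
cm [  5.53 -30.84  -0.04] deg [0.13 0.17 0.01]
t 3.8 [567.4 287.4   3.4] yaw -5.31 F [ 1.  -1.2  6.3] w 0.544 fz [-0.0024  0.0014 -1.    ]
cm [ 5.490e+00 -3.069e+01 -1.000e-02] deg [ 0.08  0.14 -0.01]
```

View pics/side1.png

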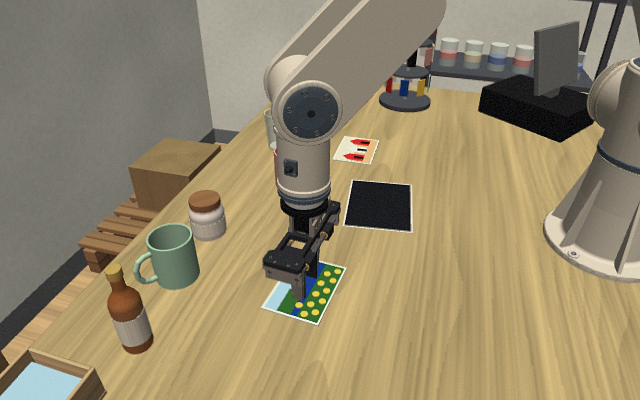

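The plate is following: its near corner moved from (308,336) to (316,323). I'll add a little more press and keep sliding.

Emit:
{"fn": "play_rows", "kwargs": {"increments": [[0.09,-0.5,0.04,0,0,0,5],[0.27,-1.5,0.05,0,0,0,5],[0.45,-2.5,0.05,0,0,0,5],[0.63,-3.5,0.05,0,0,0,5],[0.81,-4.5,0.05,0,0,0,5]]}}

```text
t: 4.3
position: [556.3, 244.9, 3.5]
tool_rot: [[-0.996, 0.092, 0.004], [0.092, 0.996, 0.002], [-0.004, 0.003, -1.0]]
force: [1.1, 3.3, 9.8]
gripper_width: 0.543
finger_force: 5.2
```

Emit:
{"fn": "play_rows", "kwargs": {"increments": [[0.18,-1,0,0,0,0,5],[0.36,-2,0,0,0,0,5],[0.54,-3,0,0,0,0,5],[0.72,-4,0,0,0,0,5],[0.9,-5,0,0,0,0,5]]}}

```text
t: 4.8
position: [542.9, 195.8, 3.4]
tool_rot: [[-0.996, 0.093, 0.005], [0.093, 0.996, 0.002], [-0.005, 0.003, -1.0]]
force: [0.8, 3.8, 10.7]
gripper_width: 0.545
finger_force: 5.6
```

Emit:
{"fn": "play_rows", "kwargs": {"increments": [[0.18,-1,0,0,0,0,5],[0.36,-2,0,0,0,0,5],[0.54,-3,0,0,0,0,5],[0.72,-4,0,0,0,0,5],[0.9,-5,0,0,0,0,5]]}}

```text
t: 5.3
position: [529.4, 146.7, 3.4]
tool_rot: [[-0.996, 0.093, 0.005], [0.093, 0.996, 0.002], [-0.005, 0.002, -1.0]]
force: [0.6, 3.4, 11.9]
gripper_width: 0.545
finger_force: 6.1
```

Emit:
{"fn": "play_rows", "kwargs": {"increments": [[0.18,-1,0,0,0,0,5],[0.36,-2,0,0,0,0,5],[0.54,-3,0,0,0,0,5],[0.72,-4,0,0,0,0,5],[0.9,-5,0,0,0,0,5]]}}

```text
t: 5.8
position: [516.0, 97.6, 3.4]
tool_rot: [[-0.996, 0.093, 0.005], [0.093, 0.996, 0.001], [-0.005, 0.002, -1.0]]
force: [1.1, 3.6, 13.5]
gripper_width: 0.548
finger_force: 6.6
```

Emit:
{"fn": "play_rows", "kwargs": {"increments": [[0.18,-1,0,0,0,0,5],[0.36,-2,0,0,0,0,5],[0.54,-3,0,0,0,0,5],[0.72,-4,0,0,0,0,5],[0.9,-5,0,0,0,0,5]]}}

```text
t: 6.3
position: [502.5, 48.4, 3.4]
tool_rot: [[-0.996, 0.093, 0.005], [0.093, 0.996, 0.001], [-0.005, 0.002, -1.0]]
force: [1.7, 4.3, 14.1]
gripper_width: 0.542
finger_force: 7.1
```

```bash
python3 go.py 484.3 -13.1 3 6.5
```

```text
t 6.3 [502.5  48.4   3.4] yaw -5.32 F [ 1.7  4.3 14.1] w 0.542 fz [-0.0052  0.0015 -1.    ]
cm [ 1.24 -6.3   0.02] deg [  0.06   0.3  -11.82]
```

Emit:
{"fn": "play_rows", "kwargs": {"increments": [[0.2,-1,0,0,0,0,5],[0.4,-2,0,0,0,0,5],[0.6,-3,0,0,0,0,5],[0.8,-4,0,0,0,0,5],[1,-5,-0.02,0,0,0,5]]}}

```text
t: 6.8
position: [487.7, -0.8, 3.4]
tool_rot: [[-0.996, 0.093, 0.005], [0.093, 0.996, 0.0], [-0.005, 0.001, -1.0]]
force: [1.0, 3.6, 11.4]
gripper_width: 0.549
finger_force: 5.6
```

Emit:
{"fn": "play_rows", "kwargs": {"increments": [[0.1,-0.5,0,0,0,-2.5,5],[0.2,-1,0,0,0,-5,5],[0.2,-1.1,0,0,0,-8,5],[0.2,-1.1,0,0,0,-11.8,5],[0.2,-1.1,0,0,0,-11.8,5]]}}

```text
t: 7.3
position: [484.5, -11.7, 3.3]
tool_rot: [[-0.993, -0.115, 0.004], [-0.115, 0.993, -0.0], [-0.004, -0.001, -1.0]]
force: [-0.8, -0.2, 14.5]
gripper_width: 0.547
finger_force: 7.7
```

```bash
python3 go.py 484.3 -13.1 3 6.5;python3 - <<'E'
from h import *
cv2.imwrite("pics/top2.png",cv2.cvtColor(camera("top"),cv2.COLOR_RGB2BGR)[120:320,200:500].repeat(2,0).repeat(2,1))
cv2.imwrite("pics/side2.png",cv2.cvtColor(camera("side"),cv2.COLOR_RGB2BGR)[130:280,260:480].repeat(3,0).repeat(3,1))
E
```

```text
t 7.3 [484.5 -11.7   3.3] yaw 6.61 F [-0.8 -0.2 14.5] w 0.547 fz [-4.2e-03 -7.0e-04 -1.0e+00]
cm [ 0.03 -0.13  0.03] deg [-0.04  0.24  0.12]
```

View pics/side2.png

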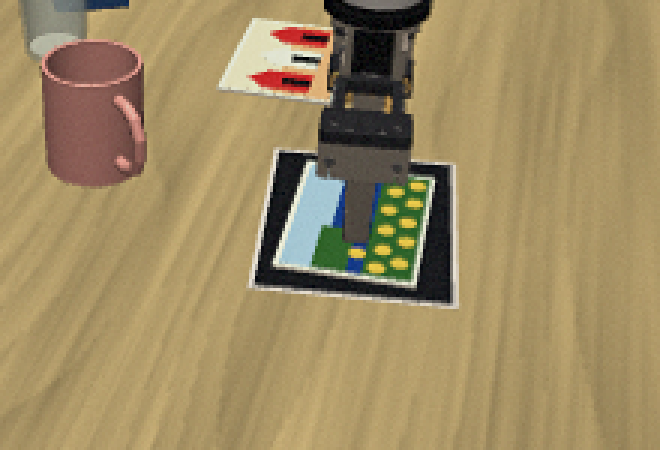

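The plate is on the pad, but the crop shows it slightly turned relative to the pad edge: the plate's near edge runs (275,267)→(415,288) and the pad's (250,288)→(456,307). I'll lift the fingers clear to measure it properly.

Emit:
{"fn": "play_rows", "kwargs": {"increments": [[0,0,-0.3,0,0,0,5],[0,0,-1.5,0,0,0,5],[0,0,-4.5,0,0,0,5],[0,0,-8,0,0,0,5],[0,4,-10,0,0,0,5]]}}

```text
t: 7.9
position: [479.3, 26.3, 104.8]
tool_rot: [[-0.994, -0.11, 0.003], [-0.11, 0.994, -0.001], [-0.003, -0.001, -1.0]]
force: [1.5, -0.1, 0.1]
gripper_width: 0.542
finger_force: 0.0
```

Emit:
{"fn": "play_rows", "kwargs": {"increments": [[0,5,0,0,0,0,5],[0,10,0,0,0,0,5],[0,15,0,0,0,0,5],[0,20,0,0,0,0,5],[0,24,-2,0,0,0,5]]}}

```text
t: 8.4
position: [448.3, 268.3, 121.1]
tool_rot: [[-0.993, -0.114, -0.003], [-0.114, 0.993, -0.002], [0.003, -0.001, -1.0]]
force: [0.5, -0.4, -0.0]
gripper_width: 0.543
finger_force: 0.0
```

Run:
```python
from h import *
for n in("top","side"):
    cv2.imwrite(f"pics/{n}3.png",cv2.cvtColor(camera(n),cv2.COLOR_RGB2BGR))
```

```text
(no output)
```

View pics/top3.png

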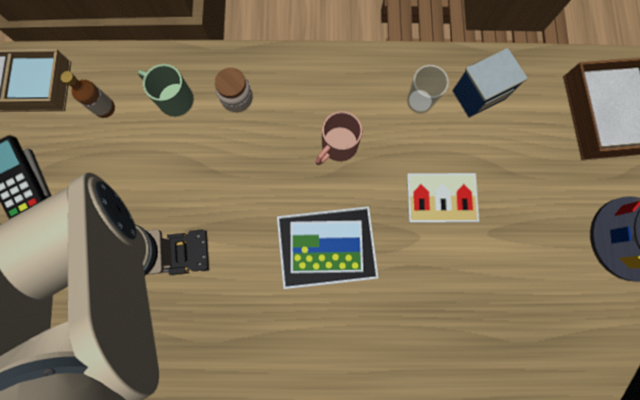

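View pics/side3.png

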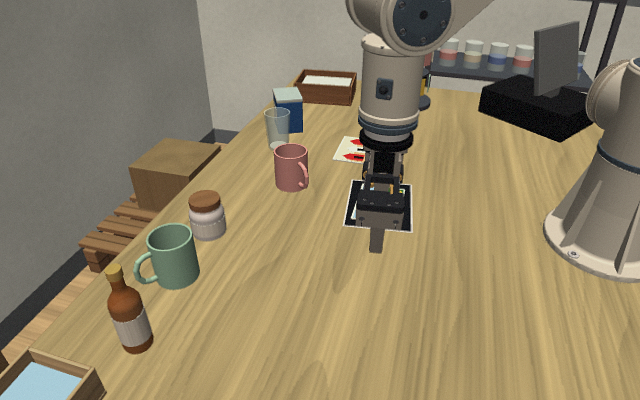

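The top view is clear. The plate sits at about (326,247) on the pad, nearly square to the image while the pad is turned a few degrees. Next I'll measure it.

```bash
cat > onpad.py <<'E'
from h import *
im,pl,dk=masks("top")
v=im.max(2)
L,n=cv2.connectedComponents((v>=95).astype(np.uint8))[1],0
m=np.zeros_like(v)
# bright blob wholly inside pad's inner contour
cs=cv2.findContours((v<95).astype(np.uint8)*255,cv2.RETR_EXTERNAL,cv2.CHAIN_APPROX_NONE)[0]
c=[c for c in cs if cv2.pointPolygonTest(c,(327,247),False)>=0][0]
cv2.drawContours(m,[c],-1,1,-1)
pm=cv2.morphologyEx(m&(v>=95),cv2.MORPH_CLOSE,np.ones((9,9)))
print("pad",rect("top",pl,0,(327,247)),"inner",rect("top",m,0,(327,247)))
print("plate",rect("top",pm,3,(327,247)))
E
python3 onpad.py; python3 go.py 484 -12 3 -0.3
```

```text
pad [483.5 -11.9   6.6 198.1 152.9] inner [483.5 -12.    6.6 184.4 139.3]
plate [484.6 -11.    1.2 150.2 108.3]
t 8.55 [450.8 269.  123.4] yaw 6.71 F [ 0.6 -0.1 -0.8] w 0.543 fz [-0.0024  0.0011 -1.    ]
cm [ 2.000e-02 -2.831e+01  1.201e+01] deg [0.07 0.13 7.01]
```

The position is good to about 1.5 mm, but the plate is 5.4° short of square. I'll press again with the fingers wider apart and turn it slowly.

```bash
python3 go.py 484.6 -11 23 1.2
```

```text
t 8.55 [450.8 269.  123.4] yaw 6.71 F [ 0.6 -0.1 -0.8] w 0.543 fz [-0.0024  0.0011 -1.    ]
cm [ -0.06 -28.22  10.01] deg [0.07 0.13 5.51]
```

Emit:
{"fn": "play_rows", "kwargs": {"increments": [[0,-4.5,0,0,0,1,7.8],[0,-9,0,0,0,3,7.8],[0,-13.5,0,0,0,5.5,7.8],[0,-18,0,0,0,5.5,7.8],[0,-22,0,0,0,5.5,7.8]]}}

```text
t: 9.05
position: [474.3, 44.7, 121.9]
tool_rot: [[-1.0, -0.016, -0.001], [-0.016, 1.0, -0.001], [0.001, -0.0, -1.0]]
force: [1.0, -0.3, -0.6]
gripper_width: 0.851
finger_force: 0.0
```

```bash
python3 go.py 484.6 -11 8 1.2
```

```text
t 9.05 [474.3  44.7 121.9] yaw 0.92 F [ 1.  -0.3 -0.6] w 0.851 fz [ 1.e-03 -5.e-04 -1.e+00]
cm [-0.95 -5.58 11.39] deg [-0.03 -0.06 -0.28]
```

Emit:
{"fn": "play_rows", "kwargs": {"increments": [[-0.5,-3,1,0,0,0,7.8],[-0.9,-5.3,4,0,0,0,7.8],[-0.9,-5.4,7,0,0,0,7.8],[-0.9,-5.4,9,0,0,0,7.8],[-0.9,-5.4,9,0,0,0,7.8]]}}

```text
t: 9.55
position: [482.3, -7.2, 29.8]
tool_rot: [[-1.0, -0.015, -0.006], [-0.015, 1.0, -0.0], [0.006, 0.0, -1.0]]
force: [0.1, 0.2, 1.3]
gripper_width: 0.845
finger_force: 0.0
```

```bash
python3 go.py 484.6 -11 5 1.2
```

```text
t 9.55 [482.3  -7.2  29.8] yaw 0.89 F [0.1 0.2 1.3] w 0.845 fz [ 0.0056  0.     -1.    ]
cm [-0.24 -0.38  2.48] deg [ 0.   -0.32 -0.31]
```

Emit:
{"fn": "play_rows", "kwargs": {"increments": [[-0.1,-0.2,0.8,0,0,-0.2,7.8],[-0.2,-0.4,1.6,0,0,-0.2,7.8],[-0.2,-0.4,2.2,0,0,-0.2,7.8],[-0.2,-0.4,2.4,0,0,-0.2,7.8],[-0.2,-0.4,2.4,0,0,-0.2,7.8]]}}

```text
t: 10.05
position: [487.4, -9.6, 7.9]
tool_rot: [[-1.0, -0.021, -0.0], [-0.021, 1.0, 0.0], [0.0, 0.0, -1.0]]
force: [-0.9, -0.1, 0.9]
gripper_width: 0.849
finger_force: 0.0
```

Emit:
{"fn": "play_rows", "kwargs": {"increments": [[0,0,0.05,0,0,0,7.8],[0,0,0.1,0,0,0,7.8],[0,0,0.13,0,0,0,7.8],[0,0,0.13,0,0,0,7.8]]}}

```text
t: 10.45
position: [487.5, -9.7, 6.8]
tool_rot: [[-1.0, -0.021, 0.0], [-0.021, 1.0, -0.0], [-0.0, -0.0, -1.0]]
force: [0.2, -0.1, 0.7]
gripper_width: 0.851
finger_force: 0.0
```

```bash
python3 go.py 483.5 -12 3 6.6
```

```text
t 10.45 [487.5  -9.7   6.8] yaw 1.2 F [ 0.2 -0.1  0.7] w 0.851 fz [-2.e-04 -0.e+00 -1.e+00]
cm [ 0.4  -0.23  0.38] deg [-0.    0.01 -5.4 ]
```

Emit:
{"fn": "play_rows", "kwargs": {"increments": [[0.3,-0.1,0.1,0,0,0,7.8],[0.3,-0.1,0.2,0,0,0,7.8],[0.3,-0.1,0.3,0,0,0,7.8],[0.3,-0.1,0.33,0,0,0,7.8],[0.3,-0.1,0.35,0,0,0,7.8]]}}

```text
t: 10.95
position: [484.4, -10.8, 3.4]
tool_rot: [[-1.0, -0.021, -0.0], [-0.021, 1.0, -0.0], [0.0, -0.0, -1.0]]
force: [-0.9, 0.5, 8.5]
gripper_width: 0.848
finger_force: 4.4
```

Emit:
{"fn": "play_rows", "kwargs": {"increments": [[0,0,0.03,0,0,0,7.8],[0,0,0.06,0,0,0,7.8],[0,0,0.06,0,0,0,7.8]]}}

```text
t: 11.25
position: [484.4, -10.8, 3.4]
tool_rot: [[-1.0, -0.021, -0.0], [-0.021, 1.0, -0.0], [0.0, -0.0, -1.0]]
force: [-4.3, -0.3, 14.5]
gripper_width: 0.848
finger_force: 7.8
```

```bash
python3 go.py 483.5 -12 3 6.6
```

```text
t 11.25 [484.4 -10.8   3.4] yaw 1.2 F [-4.3 -0.3 14.5] w 0.848 fz [ 2.e-04 -0.e+00 -1.e+00]
cm [ 0.09 -0.12  0.04] deg [-0.   -0.01 -5.4 ]
```

Emit:
{"fn": "play_rows", "kwargs": {"increments": [[0.02,-0.02,0,0,0,-0.5,7.8],[0.04,-0.04,0,0,0,-1.2,7.8],[0.06,-0.06,0,0,0,-2,7.8],[0.08,-0.08,0,0,0,-2.8,7.8],[0.1,-0.1,0,0,0,-3.6,7.8]]}}

```text
t: 11.75
position: [484.9, -11.7, 3.4]
tool_rot: [[-0.996, -0.084, 0.003], [-0.084, 0.996, 0.0], [-0.003, -0.0, -1.0]]
force: [0.1, 1.3, 7.9]
gripper_width: 0.849
finger_force: 4.4
```

Emit:
{"fn": "play_rows", "kwargs": {"increments": [[0,0,0,0,0,-0.8,7.8],[0,0,0,0,0,-1.5,7.8],[0,0,0,0,0,-1.8,7.8],[0,0,0,0,0,-1.8,7.8]]}}

```text
t: 12.15
position: [484.8, -11.8, 3.4]
tool_rot: [[-0.993, -0.115, 0.002], [-0.115, 0.993, 0.0], [-0.002, -0.0, -1.0]]
force: [-0.1, -0.8, 9.8]
gripper_width: 0.848
finger_force: 4.7
```

```bash
python3 go.py 483.5 -12 3 6.6;python3 - <<'E'
from h import *
a=[cv2.cvtColor(camera("top"),cv2.COLOR_RGB2BGR)[190:310,250:410].repeat(4,0).repeat(4,1)]
cv2.imwrite("pics/top4.png",a[0])
E
```

```text
t 12.15 [484.8 -11.8   3.4] yaw 6.59 F [-0.1 -0.8  9.8] w 0.848 fz [-2.3e-03 -2.0e-04 -1.0e+00]
cm [ 0.13 -0.01  0.04] deg [-0.01  0.13 -0.01]
```

View pics/top4.png

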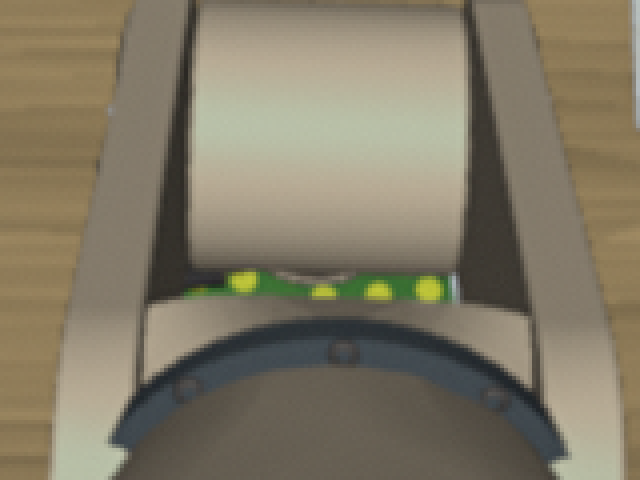

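The arm hides the plate from the top camera. I'll nudge x by 1.3 mm, lift, back off and measure.

Emit:
{"fn": "play_rows", "kwargs": {"increments": [[0.06,0,0,0,0,0,7.8],[0.13,0,0,0,0,0,7.8],[0.13,0,0,0,0,0,7.8]]}}

```text
t: 12.5
position: [484.0, -11.9, 3.4]
tool_rot: [[-0.993, -0.115, 0.003], [-0.115, 0.993, 0.0], [-0.003, -0.0, -1.0]]
force: [1.7, 0.6, 6.6]
gripper_width: 0.847
finger_force: 3.5
```

Emit:
{"fn": "play_rows", "kwargs": {"increments": [[0,0,-0.2,0,0,0,7.8],[0,0,-1.5,0,0,0,7.8],[0,0,-4.5,0,0,0,7.8],[0,0,-8,0,0,0,7.8],[0,4,-10,0,0,0,7.8]]}}

```text
t: 13.0
position: [479.1, 25.8, 105.6]
tool_rot: [[-0.994, -0.111, 0.003], [-0.111, 0.994, -0.001], [-0.003, -0.001, -1.0]]
force: [0.9, -0.1, -0.3]
gripper_width: 0.849
finger_force: 0.0
```

Emit:
{"fn": "play_rows", "kwargs": {"increments": [[0,5,0,0,0,0,7.8],[0,10,0,0,0,0,7.8],[0,15,0,0,0,0,7.8],[0,20,0,0,0,0,7.8],[0,24,-2,0,0,0,7.8]]}}

```text
t: 13.5
position: [447.7, 267.8, 121.8]
tool_rot: [[-0.993, -0.116, -0.003], [-0.116, 0.993, -0.002], [0.003, -0.001, -1.0]]
force: [1.3, -0.8, -0.3]
gripper_width: 0.853
finger_force: 0.0
```

```bash
python3 onpad.py; python3 go.py 484 -12 23 6.6
```

```text
pad [483.4 -11.9   6.5 198.1 152.8] inner [483.6 -12.    6.5 184.5 139.3]
plate [484.3 -11.8   6.7 151.  108. ]
t 13.55 [450.1 273.6 126.1] yaw 6.67 F [2.5 4.4 3.2] w 0.849 fz [-0.0029  0.0036 -1.    ]
cm [-2.000e-02 -2.879e+01  1.021e+01] deg [0.21 0.17 0.07]
```

The plate is within 1 mm and 0.2° of the pad. I'll let the arm settle and hand in.

Emit:
{"fn": "play_rows", "kwargs": {"increments": [[0,0,0,0,0,0,7.8],[0,0,0,0,0,0,7.8],[0,0,0,0,0,0,7.8]]}}

```text
t: 13.85
position: [449.7, 264.7, 122.3]
tool_rot: [[-0.994, -0.114, -0.001], [-0.114, 0.994, -0.001], [0.001, -0.001, -1.0]]
force: [-0.1, 0.6, -0.2]
gripper_width: 0.848
finger_force: 0.0
```

```bash
python3 -c "
from cell import *
print(job_done())"
```

```text
the job is handed in; nothing more can be done
None
```

The flower plate lies flat on the pad, measured from the top camera at about 1 mm off centre and 0.2° off square after a second press to finish turning it; the arm stayed clear of the hut plate and mug, and the job was handed in at about 14 s.

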